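# Load and set a bench sample shaker

## Robot

A 6-joint arm with a two-finger parallel gripper is mounted at the origin on a cart in front of the work surface, level with it; the furniture and walls round the work are solid. World frame = base frame: x ahead of the robot, y to its left, z up, the work surface at z = 0. Lengths are in m, angles in rad, forces in N, time in s.
With the tool pointing down it reaches from about 0.375 to 0.9 m from the base axis. Payload 3.1 kg.
Tool frame: the origin (TCP) lies where the fingers leave the gripper's body, on its centre line; the fingertips stand 70 mm ahead of it and the grasp point (between the pads) lies 51 mm ahead of it; z points along the fingers, y is the line along which they close (so a half turn about z gives the same grasp; the last joint's range is limited). The gripper opens to 87 mm and grips with 3 to 60 N. Pads are 19 mm wide; open, the fingers measure 117 mm over their backs; the gripper's body (75 mm by 190 mm) begins 51 mm behind the grasp point.
Start: joints at [-1.484, 0.527, 1.433, -0, 1.181, -0.178], TCP at [0.164, -0.603, 0.292] pointing down, gripper open.
Joint ranges: [-3.08, 3.08], [-0.75, 2.2], [0.22, 2.44], [-1.43, 4.57], [0, 2.65], [-2.85, 2.85]. Speed limits (rad/s): [2.79, 2.79, 3.14, 3.14, 3.14, 3.14].

## Interface

Orientations are given as a unit quaternion [x, y, z, w].
In Python, from rig import robot gives the robot as it stands.
- The arm moves only by the tool send_rows, never from a script. Its argument "deltas" is text: rows parted by semicolons, each of 7 numbers parted by spaces: the shift along the tool's x, y, z in mm, then the turn, a rotation vector about the tool's x, y, z in degrees, then the opening, from 0 (shut) to 1 (fully open). A call has 1 to 10 rows; each row shifts and turns the commanded pose from where the row before left it, along the tool's axes as they then stand; what a row does not reach is not made up. A row lasts 1/8 s, in which the tool goes at most 62.5 mm and 10.7 degrees, less where a joint would pass 70% of its speed; a pose out of reach is approached as far as the arm can. A call is refused whole if a number of a shift passes 62.5 or a number of a turn 10.7, either way. A call with a gripper value outside its range is refused whole. The fingers move at their own pace and stop on an object; "newtons" is the grip in N (left out, the last holds). Time passes only in rows, so rows that do not move let the fingers close. It gives the time, the measured TCP pose, the force, the opening and the grip force at its end, in the units of the state.
- robot.get_obs(): the state, without advancing time (a new reading comes with each control period).
- robot.camera(name): name is "scene" or "top" or "wrist"; returns a dict with "image" (480x640x3 uint8, red, green, blue), "depth" (480x640 float32, m along the optical axis (not along the pixel's ray), 0 where there is no reading), "fovy" (degrees; the focal length in pixels is half the picture's height over the tangent of half this angle, whatever the lens; pixels are square), "cx", "cy" (the principal point, pixels), "rvec" (rotation vector, rad) and "tvec" (3), from world to camera coordinates, as OpenCV has them. Camera axes: x right, y down, z forward; pixel columns grow to the right and rows downward; lengths in m; the calibration is good to about 2 mm. A picture is of the moment at which its call begins.
- robot.hand_in(): hands the job in; it is judged then, once.
Trained networks look in the newest picture that a camera, given by its name, has taken for a name from the list of things; names that differ only in an ending like _2 or _b are one class to them, and where a whole thing is asked for, a point or a joint stands for the part that bears it (a point fixed in the world has none). Each returns a list of dicts, best first, with "p" (0 to 1); they miss things now and then, are a little off and sometimes report something else, mostly with a low value. They report only what shows in the picture. A call takes as long as a camera call. They do not tell look-alikes from the thing itself.
- robot.find_in(camera, thing): "box" ([left, top, right, bottom] in pixels, round what is visible of it).
- robot.cut_out(camera, thing): "region" (480x640 bool, what is visible of it) and "box" ([left, top, right, bottom] in pixels, round what is visible of it).
The state is a dict: "time": time; "q": joint angles; "joint_velocities": joint speeds; "joint_torque": joint torques, N m; "position": TCP position; "tool_rot": TCP orientation; "ft_force": force on the tool from outside, world axes, zero at the start; "moment": the same for the moment, N m; "grip_width": finger opening in m; "grip_force": force on a finger pad.
Only numpy, scipy, OpenCV 4.12 (cv2) and the standard library are available. Lean on these libraries where they do the work, as an engineer would, in place of code of your own. Each camera call takes 0.05 s, during which the arm holds its last target. There are 200 camera calls.

## Task

Get the sample shaker ready for a run. First turn its numbered sleeve down to 0, then free the clamp knob and pull the clamp bar fully back. Set every aluminium sample tin that is on the bench down flat on the shaker's mat, slide the bar home against them, lock the clamp knob with the sleeve still at 0, and last of all set the sleeve to 6.

Things in the scene. Friction and masses are not known exactly. Their poses are not given: they have to be found in the camera images.
- shaker: fixed flat sample shaker, 290 (x) by 226 mm (y); origin: centre of its underside; x to its rear, away from the robot, y left, z up; deck 34 mm high. Black mat on the rear half: x -15 to +124, y -100 to +100 mm. Rear fence: inner face at x = +125 mm, 30 mm high above the deck; end cheeks at y = +-107 mm, as high. Numbered sleeve at x -85, y -62 mm
- tray_mid (a point): point on the deck (34 mm above the bench), middle of the mat: half-way between the fence and the clamp bar when that is fully back; axes as the shaker's. Tins stand side by side along y; three fit, 68 mm apart
- dial (a joint): the numbered scale sleeve, upright axis, rad: 0 when its white pointer stands at 0, growing clockwise seen from above by 0.4189 (24 degrees) a number, to 3.351 at 8. A sprung detent (0.05 N m) holds it at each number and pulls it in from up to 0.17 rad off once let go
- dial_grip (a point): on the sleeve's axis, 32 mm above the deck, the height to grip it: black ribbed round sleeve, 38 mm across, its top 47 mm above the deck, with a wider skirt (53 mm across) in its lowest 10 mm; numbers 0 to 8 stand round it on the deck
- clamp_bar (a joint): how far the clamp bar is pulled back (towards the shaker's -x), m: at 0 there are 56 mm between bar and fence, at 0.084 (fully back) 140 mm; about 0.002 to 0.004 when home against tins. Slides with 3 to 4 N, stays where it is left
- clamp_bar_face (a point): middle of the clamp bar's rubber face (200 mm wide along y, 23 mm high, its top 30 mm above the deck), on the side that faces the fence
- clamp_knob (a joint): the clamp knob, upright axis, rad: 0 free (wings along the shaker's x), 1.571 locked (wings along its y), growing clockwise seen from above, with stops at both; below 0.7 it counts as free, from 1.3 as locked. Stiff (0.04 N m), stays where it is left
- clamp_knob_grip (a point): on the clamp knob's axis, 53 mm above the deck, the height to grip: a black upright wing 46 mm long, 11 mm thick, its top 67 mm above the deck, on a carriage of the clamp bar 59 mm in front of the bar's face and 45 mm left of its middle; it travels with the bar, which can be pulled and pushed by it
- tin_a_mid (a point): round closed aluminium sample tin with a flat lid, lid up, 58 mm across, 36 mm tall, 120 g; this point is at its centre, 18 mm above its underside; z runs up its axis. May be absent.
- tin_b_mid (a point): round closed aluminium sample tin with a flat lid, lid up, 58 mm across, 36 mm tall, 120 g; this point is at its centre, 18 mm above its underside; z runs up its axis. May be absent.
- tin_c_mid (a point): round closed aluminium sample tin with a flat lid, lid up, 58 mm across, 36 mm tall, 120 g; this point is at its centre, 18 mm above its underside; z runs up its axis. May be absent.
Things that resemble listed ones, but are neither listed nor needed, are in the scene too. Leave any red look-alike of the part that bears tin_b_mid alone. What is shaped like the part that bears tin_a_mid but brown is not meant.

How it is judged:
By the outcome, as a careful person would: the job done as asked, in the order asked, and still so for the second after the job is handed in, with the robot touching nothing.
Of tin_a, tin_b, tin_c only 2 to 3 are there at a start; the rules pass over those that are not, and their reading is None.
At some moment in a run one of tin_a, tin_b, tin_c may be knocked a few centimetres aside while the robot is not near it.
It also fails if it takes over 208 s, if anything falls off the work surface, if the arm or the gripper's body presses on something with over 40 N, if the wrist force passes 120 N, or if a joint passes its speed limit or range.

## Working session

There is one attempt and no reset: what is moved stays moved. The work goes in short steps, Python scripts to look and compute and a tool call to move; the robot and the scene stay as the last step left them, time stands still between calls to the robot, and variables do not carry over. Pictures are saved under pics/ and viewed, at most 14 in all, crops included, and the job is handed in when it is done.

Besides the shell and the picture viewer there is one more tool, called after "Emit:" as name(argument=value, ...) on one line, values as JSON. send_rows: Moves the arm, as the interface text tells. Its arguments: {"type":"object","properties":{"deltas":{"type":"string"},"newtons":{"type":"number"}},"required":["deltas"]}

```bash
mkdir -p pics; cat > h.py <<'E'
import numpy as np, cv2
from rig import robot
from scipy.spatial.transform import Rotation as R
def cam(n,save=None):
    c=robot.camera(n)
    if save: cv2.imwrite('pics/'+save,cv2.cvtColor(c['image'],cv2.COLOR_RGB2BGR))
    c['f']=c['image'].shape[0]/2/np.tan(np.radians(c['fovy'])/2)
    c['R']=cv2.Rodrigues(np.array(c['rvec'],float))[0]; c['t']=np.array(c['tvec'],float).ravel()
    return c
def pix(c,u,v,d=None):
    if d is None: d=c['depth'][int(round(v)),int(round(u))]
    return c['R'].T@(np.array([(u-c['cx'])/c['f']*d,(v-c['cy'])/c['f']*d,d])-c['t'])
def onz(c,u,v,z):
    o=-c['R'].T@c['t']; r=c['R'].T@np.array([(u-c['cx'])/c['f'],(v-c['cy'])/c['f'],1]); return o+r*(z-o[2])/r[2]
def proj(c,p):
    q=c['R']@np.array(p,float)+c['t']; return np.array([c['cx']+c['f']*q[0]/q[2],c['cy']+c['f']*q[1]/q[2]])
def cloud(c,m):
    v,u=np.nonzero(m&(c['depth']>0)); d=c['depth'][v,u]
    q=np.stack([(u-c['cx'])/c['f']*d,(v-c['cy'])/c['f']*d,d],1); return (q-c['t'])@c['R']
E
python3 - <<'E'
from h import *
np.set_printoptions(precision=4,suppress=True)
for n in ['top','scene']:
    c=cam(n,n+'0.png'); print(n,-c['R'].T@c['t'],c['f'])
    for th in ['tin_a_mid','shaker','dial','clamp_bar','clamp_knob']:
        for r in robot.cut_out(n,th)[:5]:
            P=cloud(c,r['region']); 
            if len(P)==0: print(th,r['p'],r['box']);continue
            zt=np.percentile(P[:,2],95); T=P[P[:,2]>zt-.006]
            print(th,round(r['p'],2),np.round(r['box']),'med',np.median(P,0),'zt',zt,'top mid',(T.min(0)+T.max(0))/2,'ext',np.ptp(T,axis=0), c['image'][r['region']].mean(0))
E
```

```text
top [0.401  0.0084 1.338 ] 585.3026463166592
tin_a_mid 0.9 [405. 256. 436. 281.] med [ 0.4496 -0.2481  0.0362] zt 0.0408297826681939 top mid [ 0.4506 -0.2489  0.0399] ext [0.0555 0.0536 0.01  ] [133.1658  95.3423  68.5315]
tin_a_mid 0.84 [388. 218. 414. 249.] med [ 0.5343 -0.2009  0.0364] zt 0.04103397119530298 top mid [ 0.5354 -0.2028  0.0399] ext [0.0566 0.0561 0.0097] [141.0638 103.2233  76.2233]
tin_a_mid 0.72 [457. 260. 484. 281.] med [ 0.4519 -0.3572  0.0355] zt 0.04047576106796434 top mid [ 0.4519 -0.359   0.039 ] ext [0.0535 0.0573 0.009 ] [186.8151 194.0756 202.0891]
shaker 0.7 [455. 260. 484. 286.] med [ 0.4518 -0.3563  0.0355] zt 0.04047947022889313 top mid [ 0.4519 -0.359   0.039 ] ext [0.0535 0.0573 0.009 ] [186.5685 193.7496 201.819 ]
shaker 0.56 [257. 171. 358. 298.] med [0.5307 0.0089 0.0354] zt 0.06657218102934978 top mid [0.5522 0.0093 0.0831] ext [0.2393 0.2208 0.045 ] [150.7095 153.0741 154.2443]
dial 0.83 [322. 258. 346. 280.] med [ 0.4489 -0.0515  0.0782] zt 0.08464658566073971 top mid [ 0.4508 -0.0548  0.0837] ext [0.0365 0.0366 0.01  ] [68.8648 70.986  73.8531
[... 734 characters left out ...]
5653 155.3688]
dial 0.61 [343. 252. 367. 278.] med [ 0.4403 -0.0437  0.062 ] zt 0.08171054477681268 top mid [ 0.4483 -0.0531  0.0796] ext [0.0346 0.0377 0.0075] [52.1578 56.1755 59.2978]
dial 0.15 [201. 332. 232. 371.] med [0.4201 0.2968 0.0341] zt 0.03703663867087263 top mid [0.4312 0.2922 0.0353] ext [0.0576 0.0574 0.0085] [168.9426 177.5056 181.2533]
clamp_bar 0.95 [264. 233. 343. 282.] med [0.5575 0.0544 0.058 ] zt 0.09756106495413823 top mid [0.5128 0.055  0.0972] ext [0.0154 0.0472 0.0108] [129.9752 137.5354 138.4405]
clamp_knob 0.82 [291. 246. 309. 268.] med [0.5094 0.0567 0.0836] zt 0.1008058593165749 top mid [0.5128 0.0543 0.0987] ext [0.0154 0.0456 0.0078] [49.1069 51.8931 54.0636]
```

```bash
python3 -c "
import cv2
a=cv2.imread('pics/top0.png');cv2.imwrite('pics/t0.png',cv2.resize(a[130:330,170:510],None,fx=2.3,fy=2.3,interpolation=cv2.INTER_CUBIC))"
```

```text
(no output)
```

View pics/t0.png

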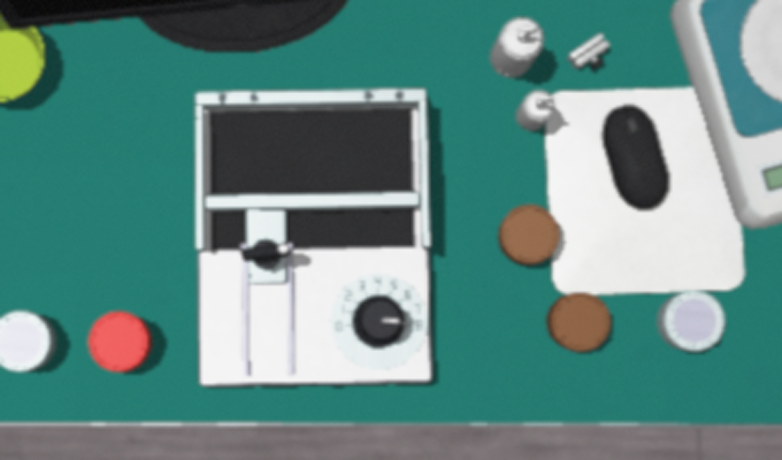

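View pics/scene0.png

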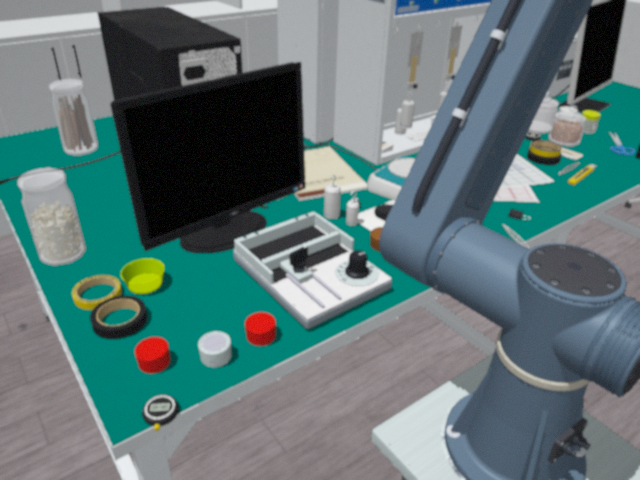

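The crop shows the shaker with the pointer at about 8 and knob wings along y (locked). One aluminium tin is at crop (693,321) and one at (22,341), with a red one beside it and two brown ones. I'll check the full top view for a third tin and measure the yaw.

```bash
python3 - <<'E'
from h import *
np.set_printoptions(precision=4,suppress=True)
c=cam('top','top1.png')
r=robot.cut_out('top','clamp_bar')[0]
P=cloud(c,r['region']);B=P[(P[:,0]>.54)&(P[:,2]>.055)&(P[:,2]<.07)]
l=cv2.fitLine(B[:,:2].astype(np.float32),cv2.DIST_HUBER,0,.01,.01).ravel();print('bar',l,np.degrees(np.arctan2(-l[0],l[1])),B.min(0),B.max(0))
A=cloud(c,np.ones((480,640),bool))
F=A[(abs(A[:,1])<.12)&(A[:,2]>.055)&(A[:,2]<.07)&(A[:,0]>.62)&(A[:,0]<.70)]
F=F[abs(F[:,1]-.008)<.09]
l=cv2.fitLine(F[:,:2].astype(np.float32),cv2.DIST_HUBER,0,.01,.01).ravel();print('fence',l,np.degrees(np.arctan2(-l[0],l[1])),F.min(0),F.max(0))
D=A[(abs(A[:,1]-.008)<.14)&(A[:,2]>.028)&(A[:,2]<.039)&(A[:,0]>.38)&(A[:,0]<.48)];print('deck',D.min(0),D.max(0),np.median(D,0))
for u,v in [(471.3,269.6),(179.6,278.3),(222,278)]: print(onz(c,u,v,.036))
# components near tin height
print('state',robot.get_obs()['position'],robot.get_obs()['tool_rot'],robot.get_obs()['time'])
E
```

```text
bar [ 0.0181 -0.9998  0.565   0.0096] -178.96225 [ 0.5405 -0.0949  0.0552] [0.5739 0.1101 0.0697]
fence [ 0.0193 -0.9998  0.6644  0.0073] -178.89479 [ 0.6569 -0.0818  0.0553] [0.6726 0.0977 0.0699]
deck [ 0.3892 -0.1053  0.028 ] [0.48   0.1183 0.039 ] [0.4312 0.0163 0.0341]
[ 0.4506 -0.359   0.036 ]
[0.4302 0.2887 0.036 ]
[0.431  0.1948 0.036 ]
state [ 0.1642 -0.603   0.2923] [ 0.9912  0.1325  0.     -0.    ] 0.7
```

View pics/top0.png

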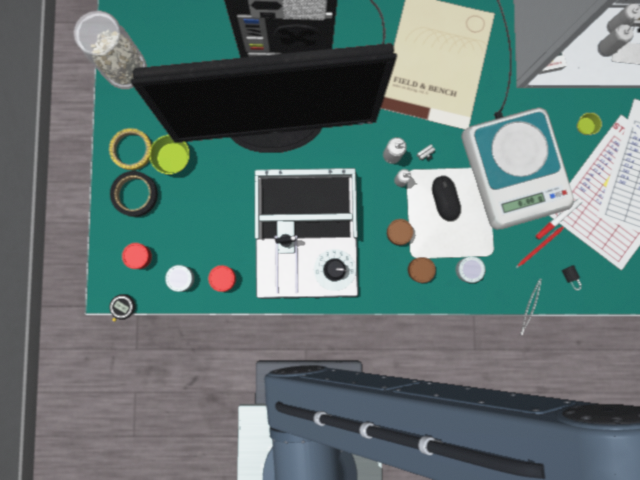

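Two aluminium tins show, at px (471,269) and (180,278). The reds are at (136,256) and (222,278), the browns at (400,232) and (422,270). The measured geometry agrees with the given sizes, so I set out towards the dial.

Emit:
send_rows(deltas="42 -45 0 0 0 0 1;42 -45 0 0 0 0 1;42 -45 0 0 0 0 1;42 -45 0 0 0 0 1;42 -45 0 0 0 0 1;42 -45 0 0 0 0 1;42 -45 0 0 0 0 1;42 -45 0 0 0 0 1;42 -45 0 0 0 0 1;40 -44 0 0 0 0 1", newtons=25)

```text
time: 1.95
position: [0.4506, -0.0582, 0.2927]
tool_rot: [0.991, 0.133, 0.001, 0.0]
ft_force: [1.0, -0.6, 0.2]
grip_width: 0.0875
grip_force: 0.0
```

```bash
cat >> h.py <<'E'
def go(x,y,z,yaw):
    o=robot.get_obs(); M=R.from_quat(o['tool_rot']).as_matrix(); p=np.array(o['position'])
    cy=np.degrees(np.arctan2(M[1,0],M[0,0])); d=M.T@(np.array([x,y,z])-p)*1000
    print('t',o['time'],'p',p.round(4),'yaw',cy.round(1),'z',M[:,2].round(3),'| tool mm',d.round(1),'rotz',round((cy-yaw+180)%360-180,1),'q6',round(np.degrees(o['q'][5]),1),'f',np.round(o['ft_force'],1),'w',round(o['grip_width'],4))
np.set_printoptions(precision=4,suppress=True)
E
python3 - <<'E'
from h import *
go(.4508,-.0548,.117,-40)
c=cam('wrist','w0.png'); print(-c['R'].T@c['t'])
for r in robot.cut_out('wrist','dial')[:1]:
    P=cloud(c,r['region']);T=P[P[:,2]>.076];print(r['p'],r['box'],(T.min(0)+T.max(0))/2,np.ptp(T,axis=0))
t=cam('top')
r=robot.cut_out('top','dial')
A=cloud(t,np.ones((480,640),bool));H=A[(A[:,0]>.66)&(A[:,0]<.8)&(abs(A[:,1])<.2)&(A[:,2]>.1)];print('monitor minx',H[:,0].min() if len(H) else None, H[np.argsort(H[:,0])[:3]] if len(H) else 0)
E
```

```text
t 1.95 p [ 0.4506 -0.0582  0.2927] yaw 15.2 z [ 0.001 -0.001 -1.   ] | tool mm [  0.9  -3.4 175.7] rotz 55.2 q6 53.3 f [ 1.  -0.6  0.2] w 0.0875
[ 0.5172 -0.0406  0.3858]
0.55 [283.3, 188.1, 340.8, 251.1] [ 0.4526 -0.0543  0.08  ] [0.0392 0.0382 0.0079]
monitor minx 0.7164298504075349 [[ 0.7164 -0.1967  0.1095]
 [ 0.7165 -0.1826  0.1175]
 [ 0.7171 -0.1929  0.1067]]
```

View pics/w0.png

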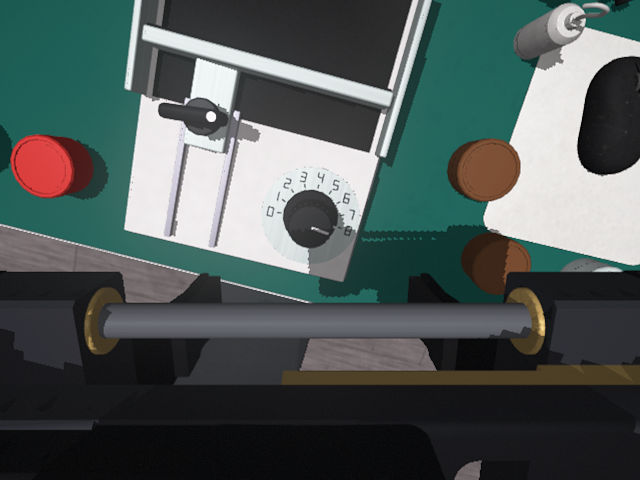

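The pointer (312,229)→(330,234) stands at 8, so it goes 192° counter-clockwise to 0.

Emit:
send_rows(deltas="2 -3 25 0 0 10 0.75;0 0 25 0 0 10 0.75;0 0 25 0 0 10 0.75;0 0 25 0 0 10 0.75;0 0 25 0 0 10 0.75;0 0 25 0 0 5 0.75;0 0 15 0 0 0 0.75;0 0 10 0 0 0 0.75;0 0 0 0 0 0 0.75;0 0 0 0 0 0 0.75")

```text
time: 3.4
position: [0.4509, -0.0571, 0.1177]
tool_rot: [0.94, -0.341, 0.0, 0.0]
ft_force: [-0.0, -0.8, -0.6]
grip_width: 0.0655
grip_force: 0.0
```

```bash
python3 -c "
from h import *
go(.4517,-.0545,.117,-40)"
```

```text
t 3.4 p [ 0.4509 -0.0571  0.1177] yaw -39.8 z [ 0.001 -0.    -1.   ] | tool mm [-1.1 -2.5  0.7] rotz 0.2 q6 108.5 f [-0.  -0.8 -0.6] w 0.0655
```

Emit:
send_rows(deltas="-1 -2.5 0 0 0 0 0.75;0 0 0 0 0 0 0;0 0 0 0 0 0 0;0 0 0 0 0 0 0;0 0 0 0 0 0 0;0 0 0 0 0 0 0;0 0 0 0 0 -8 0;0 0 0 0 0 -8 0;0 0 0 0 0 -8 0;0 0 0 0 0 -8 0", newtons=25)

```text
time: 4.65
position: [0.4515, -0.0541, 0.1173]
tool_rot: [0.998, -0.066, -0.0, -0.0]
ft_force: [-0.3, -1.0, 1.4]
grip_width: 0.0371
grip_force: 25.0
```

Emit:
send_rows(deltas="0 0 0 0 0 -8 0;0 0 0 0 0 -8 0;0 0 0 0 0 -8 0;0 0 0 0 0 -8 0;0 0 0 0 0 -8 0;0 0 0 0 0 -8 0;0 0 0 0 0 -8 0;0 0 0 0 0 -8 0;0 0 0 0 0 -8 0;0 0 0 0 0 -8 0")

```text
time: 5.9
position: [0.4516, -0.0541, 0.1173]
tool_rot: [0.806, 0.591, -0.0, 0.0]
ft_force: [-0.3, -0.8, 1.4]
grip_width: 0.0373
grip_force: 25.0
```

Emit:
send_rows(deltas="0 0 0 0 0 -8 0;0 0 0 0 0 -8 0;0 0 0 0 0 -8 0;0 0 0 0 0 -8 0;0 0 0 0 0 -8 0;0 0 0 0 0 -8 0;0 0 0 0 0 -8 0;0 0 0 0 0 -8 0;0 0 0 0 0 -8 0;0 0 0 0 0 -8 0")

```text
time: 7.15
position: [0.4517, -0.0541, 0.1173]
tool_rot: [0.238, 0.971, 0.0, 0.0]
ft_force: [0.4, -0.4, 0.1]
grip_width: 0.0379
grip_force: 25.0
```

```bash
python3 -c "
from h import *
go(.4517,-.0545,.117,152)
print(robot.get_obs()['moment'])"
```

```text
t 7.15 p [ 0.4517 -0.0541  0.1173] yaw 152.5 z [ 0. -0. -1.] | tool mm [-0.2 -0.4  0.3] rotz 0.5 q6 -83.4 f [ 0.4 -0.4  0.1] w 0.0379
[-0.0867 -0.1145 -0.4444]
```

Emit:
send_rows(deltas="0 0 0 0 0 0 0.75;0 0 0 0 0 0 0.75;0 0 -30 0 0 0 0.75;0 0 -40 0 0 0 0.75;0 0 -40 0 0 10 0.75;0 0 0 0 0 10 0.75;0 0 0 0 0 10 0.75;0 0 0 0 0 10 0.75;0 0 0 0 0 10 0.75;0 0 0 0 0 10 0.75")

```text
time: 8.4
position: [0.4513, -0.0539, 0.2272]
tool_rot: [0.696, 0.718, -0.0, -0.0]
ft_force: [0.2, 0.3, 0.7]
grip_width: 0.0655
grip_force: 0.0
```

```bash
cat > look.py <<'E'
from h import *
import sys
out=[]
for n in ['wrist','top']:
    c=cam(n,sys.argv[1]+n+'.png')
    for th in ['dial','clamp_knob']:
        for r in robot.cut_out(n,th)[:1]:
            P=cloud(c,r['region'])
            if len(P)<10: continue
            zt=np.percentile(P[:,2],95);T=P[P[:,2]>zt-.006]
            print(n,th,round(r['p'],2),np.round(r['box']),zt,(T.min(0)+T.max(0))/2,np.ptp(T,axis=0))
E
python3 look.py a; python3 -c "
from h import *
go(.5126,.0533,.138,91)
import cv2
a=cv2.imread('pics/awrist.png');b=cv2.imread('pics/atop.png')[170:300,240:380]
cv2.imwrite('pics/ab.png',np.hstack([cv2.resize(a,(440,330)),cv2.resize(b,(355,330),interpolation=cv2.INTER_CUBIC)]))"
```

```text
wrist dial 0.63 [282. 202. 353. 276.] 0.08241166894545586 [ 0.4531 -0.054   0.0801] [0.0381 0.0382 0.0073]
wrist clamp_knob 0.66 [395.  29. 447. 121.] 0.10223297118669608 [0.5148 0.0536 0.1001] [0.0157 0.0454 0.0077]
top clamp_knob 0.45 [276. 234. 295. 247.] 0.10281584179856833 [0.5124 0.0531 0.1006] [0.0132 0.0423 0.0074]
t 8.7 p [ 0.4515 -0.054   0.2272] yaw 92.3 z [-0.  0. -1.] | tool mm [104.7  65.4  89.2] rotz 1.3 q6 -23.3 f [ 0.7 -0.   0.2] w 0.0652
```

View pics/ab.png

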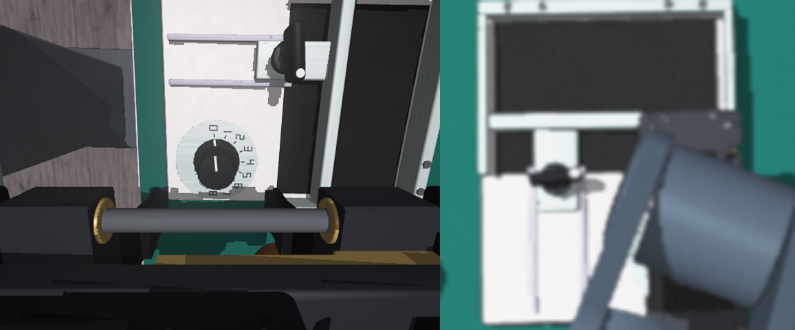

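The pointer now stands at 0 (214,155). On to the clamp knob.

Emit:
send_rows(deltas="35 22 0 0 0 1 0.75;35 22 0 0 0 0 0.75;35 22.4 0 0 0 0 0.75;0 0 40 0 0 0 0.6;0 0 35 0 0 0 0.6;0 0 14 0 0 0 0.6;0 0 0 0 0 0 0.2;0 0 0 0 0 0 0;0 0 0 0 0 0 0;0 0 0 0 0 0 0", newtons=30)

```text
time: 9.95
position: [0.5148, 0.0526, 0.1392]
tool_rot: [0.699, 0.715, -0.0, 0.0]
ft_force: [-2.1, -1.0, 4.6]
grip_width: 0.0266
grip_force: 30.0
```

Emit:
send_rows(deltas="0 0 0 0 0 0 0;0 0 0 0 0 -10 0;0 0 0 0 0 -10 0;0 0 0 0 0 -10 0;0 0 0 0 0 -10 0;0 0 0 0 0 -10 0;0 0 0 0 0 -10 0;0 0 0 0 0 -10 0;0 0 0 0 0 -10 0;0 0 0 0 0 -9 0")

```text
time: 11.2
position: [0.5163, 0.0538, 0.1392]
tool_rot: [-0.003, 1.0, 0.001, 0.002]
ft_force: [1.1, 5.0, 1.5]
grip_width: 0.0267
grip_force: 30.0
```

```bash
python3 -c "
from h import *
go(.461,.0523,.138,181)
print(robot.get_obs()['moment'],robot.get_obs()['grip_force'])"
```

```text
t 11.2 p [0.5163 0.0538 0.1392] yaw -179.7 z [ 0.004  0.002 -1.   ] | tool mm [55.4 -1.2  1. ] rotz -0.7 q6 -97.0 f [1.1 5.  1.5] w 0.0267
[ 1.0394 -0.3915 -0.5395] 29.99939650297165
```

Opening of 26.7 mm is more than the wing's 11 mm. I'll look whether it turned.

```bash
python3 look.py b; python3 -c "
import cv2,numpy as np
a=cv2.imread('pics/bwrist.png');b=cv2.imread('pics/btop.png')[170:300,240:380]
cv2.imwrite('pics/bb.png',np.hstack([cv2.resize(a,(440,330)),cv2.resize(b,(355,330),interpolation=cv2.INTER_CUBIC)]))"
```

```text
wrist dial 0.94 [  0.  93. 160. 203.] 0.08231756011940977 [ 0.453  -0.0524  0.0801] [0.0385 0.0374 0.0076]
wrist clamp_knob 0.97 [288. 246. 342. 368.] 0.10221180921788722 [0.5149 0.054  0.1261] [0.0463 0.0117 0.0596]
top dial 0.64 [322. 260. 347. 281.] 0.08433598726945941 [ 0.4508 -0.0537  0.083 ] [0.0365 0.0346 0.0093]
```

View pics/bb.png

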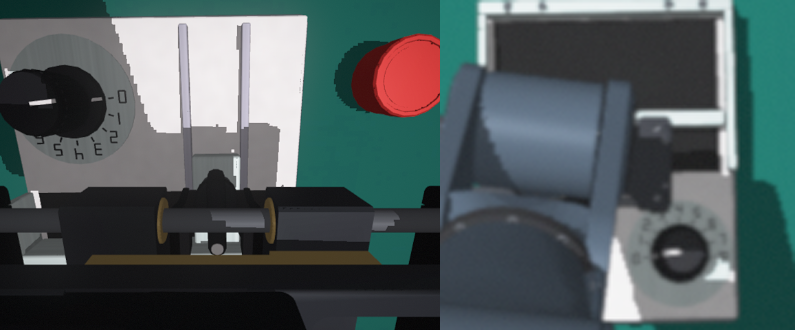

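The knob is free (wing along x, 46×12 mm) and the dial still reads 0. Pulling the bar back.

Emit:
send_rows(deltas="8 0 0 0 0 -0.5 0;9 0 0 0 0 0 0;9 0 0 0 0 0 0;9 0 0 0 0 0 0;9 0 0 0 0 0 0;7 0 0 0 0 0 0;2 0 0 0 0 0 0;0 0 0 0 0 0 0")

```text
time: 12.5
position: [0.4641, 0.0529, 0.1392]
tool_rot: [-0.004, 1.0, 0.001, 0.003]
ft_force: [1.0, 5.2, 3.8]
grip_width: 0.0267
grip_force: 30.0
```

```bash
python3 -c "
from h import *
go(.461,.0523,.138,181)"
```

```text
t 12.5 p [0.4641 0.0529 0.1392] yaw -179.5 z [ 0.006  0.001 -1.   ] | tool mm [ 3.1 -0.6  1.2] rotz -0.5 q6 -98.0 f [1.  5.2 3.8] w 0.0267
```

Emit:
send_rows(deltas="2 0 0 0 0 0 0;2 0 0 0 0 0 0;0 0 0 0 0 0 0")

```text
time: 12.88
position: [0.4621, 0.0528, 0.1392]
tool_rot: [-0.004, 1.0, 0.001, 0.005]
ft_force: [4.0, 7.1, 0.7]
grip_width: 0.0265
grip_force: 30.0
```

Emit:
send_rows(deltas="2 0 0 0 0 0 0;2 0 0 0 0 0 0;0 0 0 0 0 0 0")

```text
time: 13.25
position: [0.4583, 0.0522, 0.1408]
tool_rot: [-0.005, 1.0, 0.0, 0.006]
ft_force: [0.9, 17.5, 19.1]
grip_width: 0.0116
grip_force: 19.8
```

Emit:
send_rows(deltas="0 0 0 0 0 0 0.6;0 0 0 0 0 0 0.8;0 0 0 0 0 0 0.8;0 0 -30 0 0 0 0.8;0 0 -40 0 0 0 0.8;0 0 -40 0 0 0 0.8;-40 0 0 0 0 0 0.8;0 0 0 0 0 0 0.8")

```text
time: 14.25
position: [0.4977, 0.052, 0.2497]
tool_rot: [-0.006, 1.0, -0.001, 0.004]
ft_force: [-0.8, 0.1, -0.5]
grip_width: 0.0691
grip_force: 0.0
```

```bash
python3 look.py c; python3 - <<'E'
from h import *
go(.4506,-.359,.2,181)
c=cam('wrist','c2.png')
for r in robot.cut_out('wrist','clamp_bar')[:1]:
    P=cloud(c,r['region']);B=P[(P[:,2]>.058)&(P[:,2]<.07)];print('bar',r['p'],B.min(0),B.max(0),np.percentile(B[:,0],[5,95]))
t=cam('top','ctop2.png')
for r in robot.cut_out('top','tin_a_mid'):
    P=cloud(t,r['region']);T=P[P[:,2]>.03]
    if len(T): print(round(r['p'],2),np.round(r['box']),(T.min(0)+T.max(0))/2,t['image'][r['region']].mean(0))
E
```

```text
wrist dial 0.88 [138. 135. 221. 202.] 0.08246719148691613 [ 0.4532 -0.053   0.0804] [0.0383 0.0373 0.0078]
wrist clamp_knob 0.92 [298. 154. 336. 224.] 0.10235300846827505 [0.462  0.0533 0.1005] [0.0453 0.011  0.0074]
top dial 0.9 [323. 262. 344. 280.] 0.08503617828138738 [ 0.4497 -0.0548  0.1814] [0.0344 0.0365 0.2047]
top clamp_knob 0.44 [281. 258. 290. 270.] 0.10410840388970526 [0.455  0.0529 0.1018] [0.0255 0.0087 0.007 ]
t 14.55 p [0.4929 0.0527 0.2477] yaw -179.3 z [-0.002  0.    -1.   ] | tool mm [  47.3 -411.1   47.7] rotz -0.3 q6 -97.6 f [ 0.3 -0.4  0.2] w 0.0697
bar 0.81 [ 0.4487 -0.0922  0.058 ] [0.5234 0.1108 0.0699] [0.5072 0.5211]
0.92 [455. 259. 488. 283.] [ 0.452  -0.3599  0.0373] [194.6344 201.3861 208.3707]
0.92 [408. 257. 435. 283.] [ 0.4506 -0.2484  0.0376] [142.0242  99.8488  70.7036]
0.92 [385. 219. 413. 245.] [ 0.5345 -0.2015  0.0375] [148.4129 107.5401  78.9295]
```

View pics/c2.png

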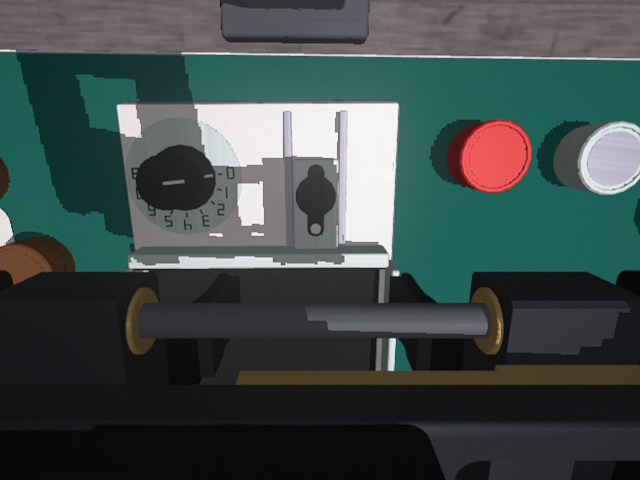

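The knob is free, the bar is at its back stop (knob x .461, face .520), and the dial is at 0. Next, tin 1.

Emit:
send_rows(deltas="7 -59 0 0 0 0 0.85;7 -59 0 0 0 0 0.85;7 -59 0 0 0 0 0.85;7 -59 0 0 0 0 0.85;7 -59 0 0 0 0 0.85;6 -58 0 0 0 0 0.85;6 -58 0 0 0 0 0.85;0 0 40 0 0 0 0.85;0 0 40 0 0 0 0.85;0 0 0 0 0 0 0.85")

```text
time: 16.0
position: [0.4506, -0.3575, 0.1654]
tool_rot: [-0.006, 1.0, 0.003, -0.003]
ft_force: [-0.2, 0.7, 0.4]
grip_width: 0.0737
grip_force: 0.0
```

```bash
cat > tin.py <<'E'
from h import *
import sys
c=cam('wrist')
for n in ['wrist','top']:
    if n=='top': c=cam('top')
    for r in robot.cut_out(n,'tin_a_mid'):
        P=cloud(c,r['region']);T=P[(P[:,2]>.03)&(P[:,2]<.045)]
        if len(T)>20: print(n,round(r['p'],2),np.round(r['box']),(T.min(0)+T.max(0))/2,np.ptp(T,axis=0),c['image'][r['region']].mean(0))
E
python3 tin.py; python3 -c "
from h import *
go(.4513,-.3592,.077,181)"
```

```text
wrist 0.93 [426. 210. 532. 302.] [ 0.4519 -0.2495  0.0351] [0.0552 0.0581 0.0101] [196.4379 151.0727 116.3597]
wrist 0.71 [263. 212. 352. 302.] [ 0.4535 -0.36    0.0346] [0.0558 0.0565 0.0091] [182.6449 184.3099 189.7075]
top 0.62 [387. 218. 415. 246.] [ 0.5356 -0.2026  0.0376] [0.0569 0.0569 0.0144] [145.7351 106.7854  79.166 ]
t 16.2 p [ 0.4532 -0.3596  0.17  ] yaw -179.2 z [ 0.002 -0.003 -1.   ] | tool mm [ 2.1  0.7 93. ] rotz -0.2 q6 -140.3 f [-0.2 -0.5  0.2] w 0.0737
```

Emit:
send_rows(deltas="1 0.5 35 0 0 0 0.85;0 0 35 0 0 0 0.85;0 0 22 0 0 0 0.85;0 0 0 0 0 0 0.85;0 0 0 0 0 0 0.5;0 0 0 0 0 0 0.5;0 0 0 0 0 0 0.5;0 0 0 0 0 0 0.5", newtons=20)

```text
time: 17.2
position: [0.452, -0.3592, 0.0777]
tool_rot: [-0.006, 1.0, -0.001, 0.001]
ft_force: [-0.4, 0.4, 6.0]
grip_width: 0.0581
grip_force: 20.0
```

Emit:
send_rows(deltas="0 0 -30 0 0 0 0.5;0 0 -40 0 0 0 0.5;0 0 -50 0 0 0 0.5;-20 46 0 0 0 0 0.5;-20 46 0 0 0 0 0.5;-20 46 0 0 0 0 0.5;-20 46 0 0 0 0 0.5;-20 46 0 0 0 0 0.5;-20 46 0 0 0 0 0.5;-22 49 0 0 0 0 0.5")

```text
time: 18.45
position: [0.5893, -0.0303, 0.1963]
tool_rot: [-0.006, 1.0, -0.0, -0.0]
ft_force: [0.9, -0.7, -0.9]
grip_width: 0.0574
grip_force: 20.0
```

Emit:
send_rows(deltas="0 0 0 0 0 0 0.5;0 0 0 0 0 0 0.5")

```text
time: 18.7
position: [0.5887, -0.0317, 0.1961]
tool_rot: [-0.007, 1.0, -0.0, -0.0]
ft_force: [0.5, -0.1, -0.2]
grip_width: 0.0576
grip_force: 20.0
```

```bash
python3 -c "
from h import *
go(.5905,-.0323,.112,181)"
```

```text
t 18.7 p [ 0.5887 -0.0317  0.1961] yaw -179.2 z [-0.001 -0.    -1.   ] | tool mm [-1.9 -0.6 84.1] rotz -0.2 q6 -104.7 f [ 0.5 -0.1 -0.2] w 0.0576
```

Emit:
send_rows(deltas="-2 -1 35 0 0 0 0.5;0 0 30 0 0 0 0.5;0 0 13 0 0 0 0.5;0 0 3 0 0 0 0.5;0 0 2 0 0 0 0.5;0 0 1.5 0 0 0 0.5;0 0 0 0 0 0 0.5")

```text
time: 19.58
position: [0.5915, -0.0327, 0.1124]
tool_rot: [-0.006, 1.0, -0.0, 0.001]
ft_force: [0.3, 0.1, -1.2]
grip_width: 0.0576
grip_force: 20.0
```

Emit:
send_rows(deltas="0 0 0.8 0 0 0 0.5;0 0 0 0 0 0 0.5;0 0 0 0 0 0 0.78;0 0 0 0 0 0 0.78;0 0 0 0 0 0 0.78;0 0 -20 0 0 0 0.78;0 0 -35 0 0 0 0.78;0 0 -35 0 0 0 0.78;0 0 0 0 0 0 0.85;0 0 0 0 0 0 0.85")

```text
time: 20.82
position: [0.5906, -0.0326, 0.2003]
tool_rot: [-0.006, 1.0, 0.0, -0.001]
ft_force: [-1.0, 0.4, -0.7]
grip_width: 0.0736
grip_force: 0.0
```

```bash
python3 -c "
from h import *
go(.4305,.289,.2,181)
t=cam('top','d.png');cv2.imwrite('pics/dd.png',cv2.resize(cv2.imread('pics/d.png')[140:320,80:380],None,fx=2.6,fy=2.6,interpolation=cv2.INTER_CUBIC))
for r in robot.cut_out('top','tin_a_mid'):
    P=cloud(t,r['region']);T=P[(P[:,2]>.03)&(P[:,2]<.08)]
    if len(T): print(round(r['p'],2),np.round(r['box']),(T.min(0)+T.max(0))/2,np.ptp(T,axis=0),t['image'][r['region']].mean(0))
"
```

```text
t 20.825 p [ 0.5906 -0.0326  0.2003] yaw -179.3 z [-0.001  0.    -1.   ] | tool mm [156.  323.6   0.6] rotz -0.3 q6 -104.7 f [-1.   0.4 -0.7] w 0.0736
0.84 [408. 255. 434. 282.] [ 0.4518 -0.25    0.0373] [0.0535 0.0579 0.0144] [121.0309  87.1833  63.2468]
0.62 [386. 217. 415. 243.] [ 0.5366 -0.2029  0.0387] [0.055  0.0571 0.0166] [81.2011 60.5602 45.7293]
```

View pics/dd.png

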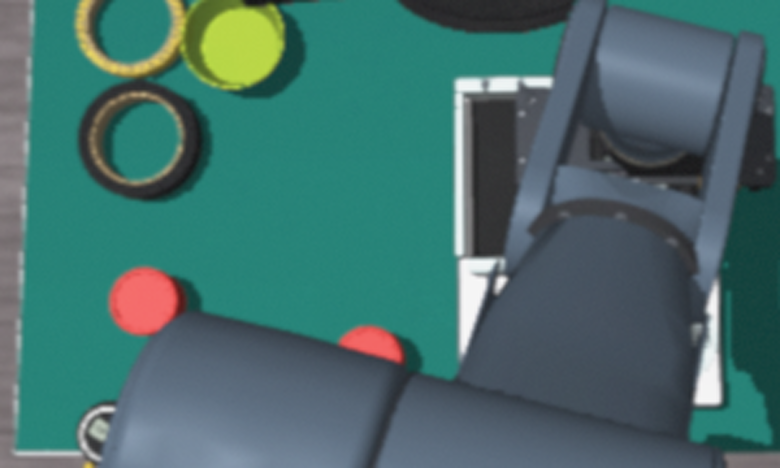

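Here the arm hides tin 2; only the reds show at (147,300) and (370,345). I go above it and look from close.

Emit:
send_rows(deltas="22 46 0 0 0 0 0.8;22 46 0 0 0 0 0.8;22 46 0 0 0 0 0.8;22 46 0 0 0 0 0.8;22 46 0 0 0 0 0.8;22 46 0 0 0 0 0.8;24 48 0 0 0 0 0.8;0 0 0 0 0 0 0.8;0 0 0 0 0 0 0.8")

```text
time: 22.05
position: [0.4309, 0.289, 0.2001]
tool_rot: [-0.007, 1.0, -0.0, -0.001]
ft_force: [0.1, -0.0, -0.3]
grip_width: 0.0694
grip_force: 0.0
```

```bash
python3 tin.py; python3 -c "
from h import *
go(.4305,.289,.077,181)
cam('wrist','e.png')"
```

```text
top 0.93 [389. 219. 415. 246.] [ 0.5355 -0.2014  0.0375] [0.0529 0.0547 0.0145] [148.8497 107.0397  77.9896]
top 0.88 [406. 254. 435. 283.] [ 0.4507 -0.2494  0.0372] [0.0557 0.0576 0.0137] [134.1741  98.3072  71.6433]
t 22.25 p [0.4318 0.2881 0.2007] yaw -179.4 z [-0. -0. -1.] | tool mm [  1.3   0.9 123.7] rotz -0.4 q6 -69.2 f [ 0.4  0.6 -0.1] w 0.0696
```

View pics/e.png

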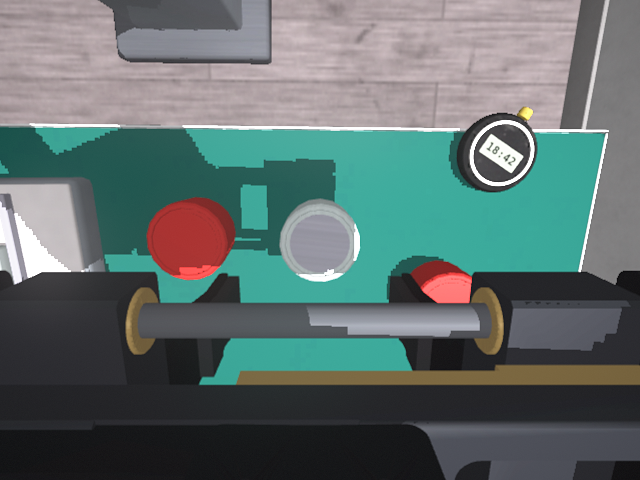

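The aluminium tin's lid is centred at (318,240), between the reds at (190,238) and (443,285). Checking its position.

```bash
python3 -c "
from h import *
c=cam('wrist')
A=cloud(c,np.ones((480,640),bool))
T=A[(A[:,2]>.031)&(A[:,2]<.042)&(abs(A[:,1]-.289)<.045)&(abs(A[:,0]-.43)<.045)]
print(onz(c,318,240,.036),(T.min(0)+T.max(0))/2,np.ptp(T,axis=0))
go(.4305,.289,.077,181)"
```

```text
[0.4306 0.2908 0.036 ] [0.4334 0.2919 0.0352] [0.0576 0.0568 0.0083]
t 22.35 p [0.4317 0.2883 0.2009] yaw -179.4 z [-0. -0. -1.] | tool mm [  1.2   0.7 123.9] rotz -0.4 q6 -69.2 f [ 0.2  0.7 -0.3] w 0.0695
```

Emit:
send_rows(deltas="0 2.5 35 0 0 0 0.83;0 0 35 0 0 0 0.83;0 0 35 0 0 0 0.83;0 0 18 0 0 0 0.83;0 0 0 0 0 0 0.83;0 0 0 0 0 0 0.5;0 0 0 0 0 0 0.5;0 0 0 0 0 0 0.5;0 0 0 0 0 0 0.5")

```text
time: 23.48
position: [0.4317, 0.2919, 0.079]
tool_rot: [-0.006, 1.0, 0.0, 0.001]
ft_force: [-1.0, -0.4, 6.5]
grip_width: 0.0577
grip_force: 20.0
```

Emit:
send_rows(deltas="0 0 -30 0 0 0 0.5;0 0 -40 0 0 0 0.5;0 0 -52 0 0 0 0.5;0 0 0 0 0 0 0.5")

```text
time: 23.98
position: [0.4328, 0.2927, 0.2035]
tool_rot: [-0.007, 1.0, 0.002, 0.004]
ft_force: [1.3, -0.4, -1.1]
grip_width: 0.058
grip_force: 20.0
```

```bash
python3 -c "
from h import *
go(.589,.0515,.112,181)"
```

```text
t 23.975 p [0.4328 0.2927 0.2035] yaw -179.3 z [ 0.008  0.003 -1.   ] | tool mm [-152.3 -243.6   92. ] rotz -0.3 q6 -68.9 f [ 1.3 -0.4 -1.1] w 0.058
```

Emit:
send_rows(deltas="-26 -41 0 0 0 0 0.5;-26 -41 0 0 0 0 0.5;-25 -40 0 0 0 0 0.5;-25 -40 0 0 0 0 0.5;-25 -41 0 0 0 0 0.5;-25 -41 0 0 0 0 0.5;0 0 0 0 0 0 0.5;0 0 40 0 0 0 0.5;0 0 30 0 0 0 0.5;0 0 0 0 0 0 0.5")

```text
time: 25.22
position: [0.5828, 0.0508, 0.1267]
tool_rot: [-0.007, 1.0, 0.001, -0.005]
ft_force: [-0.4, 0.3, -1.3]
grip_width: 0.0576
grip_force: 20.0
```

```bash
python3 -c "
from h import *
go(.589,.0515,.113,181)"
```

```text
t 25.225 p [0.5828 0.0508 0.1267] yaw -179.2 z [-0.009  0.001 -1.   ] | tool mm [-6.3  0.6 13.7] rotz -0.2 q6 -96.7 f [-0.4  0.3 -1.3] w 0.0576
```

Emit:
send_rows(deltas="-5 0.5 0 0 0 0 0.5;0 0 8 0 0 0 0.5;0 0 3 0 0 0 0.5;0 0 1.5 0 0 0 0.5;0 0 0 0 0 0 0.5;0 0 0 0 0 0 0.5")

```text
time: 25.98
position: [0.5912, 0.0502, 0.1176]
tool_rot: [-0.006, 1.0, -0.0, 0.0]
ft_force: [-0.2, 0.6, -1.2]
grip_width: 0.0575
grip_force: 20.0
```

Emit:
send_rows(deltas="1 1 2 0 0 0 0.5;0 0 1 0 0 0 0.5;0 0 1 0 0 0 0.5;0 0 0 0 0 0 0.5;0 0 0 0 0 0 0.5")

```text
time: 26.6
position: [0.5901, 0.0513, 0.1134]
tool_rot: [-0.006, 1.0, 0.0, 0.0]
ft_force: [-0.4, 0.4, -1.2]
grip_width: 0.0576
grip_force: 20.0
```

Emit:
send_rows(deltas="0 0 0.8 0 0 0 0.5;0 0 0 0 0 0 0.5;0 0 0 0 0 0 0.78;0 0 0 0 0 0 0.78;0 0 0 0 0 0 0.78;0 0 -20 0 0 0 0.78;0 0 -40 0 0 0 0.78;0 0 -50 0 0 0 0.78;0 0 -40 0 0 0 0.78;0 0 0 0 0 0 0.6")

```text
time: 27.85
position: [0.592, 0.0512, 0.2665]
tool_rot: [-0.006, 1.0, -0.0, 0.004]
ft_force: [0.3, -0.4, -0.3]
grip_width: 0.0634
grip_force: 0.0
```

```bash
python3 look.py f; python3 -c "
from h import *
go(.461,.0525,.138,181)
t=cam('top','f2.png')
for n in ['wrist','top']:
  c=cam(n)
  A=cloud(c,np.ones((480,640),bool))
  T=A[(A[:,2]>.066)&(A[:,2]<.078)&(A[:,0]>.53)&(A[:,0]<.66)&(abs(A[:,1]-.01)<.1)]
  for s in (T[T[:,1]<.01],T[T[:,1]>.01]):
    if len(s)>20: print(n,len(s),(s.min(0)+s.max(0))/2,np.ptp(s,axis=0),np.median(s[:,2]))
b=cv2.imread('pics/ftop.png')[140:320,80:500]
print(b.shape);cv2.imwrite('pics/ff.png',np.vstack([cv2.resize(cv2.imread('pics/fwrist.png'),(400,300)),cv2.resize(b,(400,171))]))
"
```

```text
wrist dial 0.8 [136.   0. 221.  83.] 0.0824663701597325 [ 0.4537 -0.0527  0.0803] [0.0376 0.0372 0.0076]
wrist clamp_knob 0.81 [299.   0. 342.  83.] 0.10235542094131132 [0.4627 0.0531 0.1001] [0.0449 0.0112 0.0073]
top dial 0.72 [322. 260. 346. 280.] 0.08410512104852395 [ 0.4508 -0.0548  0.0844] [0.0366 0.0366 0.0124]
t 28.15 p [0.5893 0.0513 0.261 ] yaw -179.3 z [-0.003  0.    -1.   ] | tool mm [127.8   2.7 123.4] rotz -0.3 q6 -96.6 f [-0.5 -0.7  0.7] w 0.0528
wrist 4144 [ 0.5938 -0.0324  0.0696] [0.0572 0.0577 0.0071] 0.07047805157390874
wrist 4097 [0.5917 0.0512 0.0695] [0.0578 0.0568 0.007 ] 0.07054242465451196
top 195 [ 0.5843 -0.035   0.0718] [0.0421 0.0527 0.0116] 0.07015464136071407
top 208 [0.5742 0.0526 0.0714] [0.0233 0.0526 0.0105] 0.07030623833478926
(180, 420, 3)
```

View pics/ff.png

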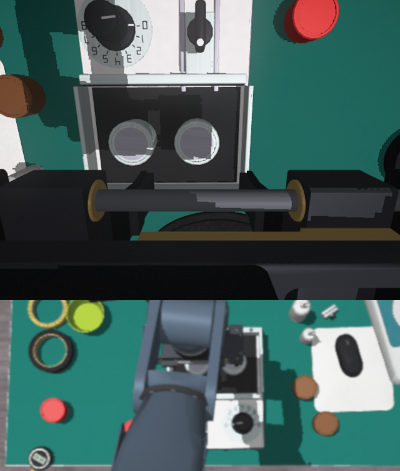

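Both tins stand flat (tops z .070) on the mat at (.592,-.032) and (.590,.051); the dial is at 0, the bar back. On to the knob.

Emit:
send_rows(deltas="43 1 0 0 0 -0.5 0.5;43 1 0 0 0 0 0.5;42 0 0 0 0 0 0.5;0 0 40 0 0 0 0.5;0 0 40 0 0 0 0.5;0 0 30 0 0 0 0.5;0 0 0 0 0 0 0.5;0 0 0 0 0 0 0.5")

```text
time: 29.3
position: [0.4627, 0.0509, 0.1532]
tool_rot: [-0.011, 1.0, -0.0, 0.001]
ft_force: [-0.1, 0.3, -0.2]
grip_width: 0.0436
grip_force: 0.0
```

```bash
python3 -c "
from h import *
go(.461,.0528,.144,181)"
```

```text
t 29.3 p [0.4627 0.0509 0.1532] yaw -178.8 z [ 0.001 -0.    -1.   ] | tool mm [1.6 2.  9.2] rotz 0.2 q6 -98.8 f [-0.1  0.3 -0.2] w 0.0436
```

Emit:
send_rows(deltas="1.5 2 9 0 0 0 0.5;0 0 0 0 0 0 0.5;0 0 0 0 0 0 0;0 0 0 0 0 0 0;0 0 0 0 0 0 0;0 0 0 0 0 0 0", newtons=30)

```text
time: 30.05
position: [0.4606, 0.0529, 0.1437]
tool_rot: [-0.011, 1.0, 0.0, 0.0]
ft_force: [0.1, 1.0, 0.2]
grip_width: 0.0115
grip_force: 2.0
```

Emit:
send_rows(deltas="-7 0 0 0 0 0 0;-7 0 0 0 0 0 0;-7 0 0 0 0 0 0;-7 0 0 0 0 0 0;-7 0 0 0 0 0 0;-7 0 0 0 0 0 0;-7 0 0 0 0 0 0;-7 0 0 0 0 0 0;-7 0 0 0 0 0 0;-7 0 0 0 0 0 0")

```text
time: 31.3
position: [0.5304, 0.0544, 0.1437]
tool_rot: [-0.011, 1.0, 0.0, -0.001]
ft_force: [-4.7, 0.0, 5.6]
grip_width: 0.0106
grip_force: 30.0
```

Emit:
send_rows(deltas="-3 0 0 0 0 0 0;-3 0 0 0 0 0 0;-2 0 0 0 0 0 0;0 0 0 0 0 0 0")

```text
time: 31.8
position: [0.5387, 0.0545, 0.1437]
tool_rot: [-0.011, 1.0, -0.0, -0.0]
ft_force: [-3.5, 0.7, 4.5]
grip_width: 0.0109
grip_force: 30.0
```

```bash
python3 -c "
from h import *
go(.543,.054,.144,181)"
```

```text
t 31.8 p [0.5387 0.0545 0.1437] yaw -178.8 z [-0. -0. -1.] | tool mm [-4.3 -0.6 -0.3] rotz 0.2 q6 -97.3 f [-3.5  0.7  4.5] w 0.0109
```

Emit:
send_rows(deltas="-2 0 0 0 0 0 0;-1.5 0 0 0 0 0 0;0 0 0 0 0 0 0;0 0 0 0 0 0 0")

```text
time: 32.3
position: [0.5421, 0.0546, 0.1437]
tool_rot: [-0.011, 1.0, -0.0, -0.0]
ft_force: [-3.7, -0.0, 4.7]
grip_width: 0.0106
grip_force: 30.0
```

Emit:
send_rows(deltas="-1.5 0 0 0 0 0 0;0 0 0 0 0 0 0;0 0 0 0 0 0 0")

```text
time: 32.67
position: [0.5429, 0.0546, 0.1437]
tool_rot: [-0.011, 1.0, -0.0, -0.001]
ft_force: [-4.5, 0.1, 5.9]
grip_width: 0.0107
grip_force: 30.0
```

Emit:
send_rows(deltas="-1 0 0 0 0 0 0;-1 0 0 0 0 0 0;0 0 0 0 0 0 0")

```text
time: 33.05
position: [0.5432, 0.0547, 0.1437]
tool_rot: [-0.011, 1.0, -0.0, -0.003]
ft_force: [-8.9, -1.5, 9.3]
grip_width: 0.0111
grip_force: 30.0
```

Stopped against the tins. Locking.

Emit:
send_rows(deltas="0 0 0 0 0 9 0;0 0 0 0 0 9 0;0 0 0 0 0 9 0;0 0 0 0 0 9 0;0 0 0 0 0 9 0;0 0 0 0 0 9 0;0 0 0 0 0 9 0;0 0 0 0 0 9 0;0 0 0 0 0 9 0;0 0 0 0 0 8 0")

```text
time: 34.3
position: [0.5433, 0.0547, 0.1437]
tool_rot: [0.695, 0.719, -0.002, -0.002]
ft_force: [-7.0, 0.4, 10.0]
grip_width: 0.0107
grip_force: 30.0
```

```bash
python3 -c "
from h import *
go(.543,.054,.144,91)
print(robot.get_obs()['moment'])"
```

```text
t 34.3 p [0.5433 0.0547 0.1437] yaw 92.0 z [-0.006 -0.    -1.   ] | tool mm [-0.7 -0.3 -0.3] rotz 1.0 q6 -7.9 f [-7.   0.4 10. ] w 0.0107
[-0.0655  1.1715  0.0814]
```

Emit:
send_rows(deltas="0 0 0 0 0 0 0.5;0 0 0 0 0 0 0.5;0 0 0 0 0 0 0.5;0 0 -30 0 0 0 0.6;0 0 -53 0 0 0 0.7;-36 -31 0 0 0 0 0.75;-36 -31 0 0 0 0 0.75;-36 -31 0 0 0 0 0.75;0 0 0 0 0 0 0.75;0 0 0 0 0 0 0.75")

```text
time: 35.55
position: [0.4578, -0.0572, 0.2269]
tool_rot: [0.694, 0.72, 0.001, 0.001]
ft_force: [0.2, 0.1, -0.1]
grip_width: 0.0653
grip_force: 0.0
```

```bash
python3 look.py g; python3 -c "
from h import *
go(.4517,-.0543,.117,170)
c=cam('wrist')
A=cloud(c,np.ones((480,640),bool))
T=A[(A[:,2]>.067)&(A[:,2]<.078)&(A[:,0]>.59)&(A[:,0]<.68)&(abs(A[:,1]-.01)<.1)]
for s in (T[T[:,1]<.01],T[T[:,1]>.01]):
    if len(s)>20: print(len(s),(s.min(0)+s.max(0))/2,np.ptp(s,axis=0))
b=cv2.imread('pics/gtop.png')[160:310,240:380]
cv2.imwrite('pics/gg.png',np.hstack([cv2.resize(cv2.imread('pics/gwrist.png'),(440,330)),cv2.resize(b,(308,330),interpolation=cv2.INTER_CUBIC)]))"
```

```text
wrist dial 0.88 [273. 198. 343. 274.] 0.08242284506053962 [ 0.4533 -0.0543  0.0804] [0.0385 0.0385 0.0079]
wrist clamp_knob 0.57 [433.  22. 491. 115.] 0.10227229959679092 [0.5431 0.0539 0.0999] [0.0118 0.0451 0.0073]
top clamp_knob 0.59 [276. 220. 295. 232.] 0.10351605456357249 [0.5413 0.0535 0.102 ] [0.0111 0.0427 0.0089]
t 35.85 p [ 0.4573 -0.0562  0.2266] yaw 92.3 z [ 0. -0. -1.] | tool mm [  2.1  -5.5 109.6] rotz -77.7 q6 -23.3 f [-1.1 -0.1 -0.2] w 0.0653
5598 [ 0.6375 -0.0395  0.0702] [0.0669 0.0718 0.0064]
7099 [0.6311 0.0519 0.0702] [0.0573 0.0575 0.0064]
```

View pics/gg.png

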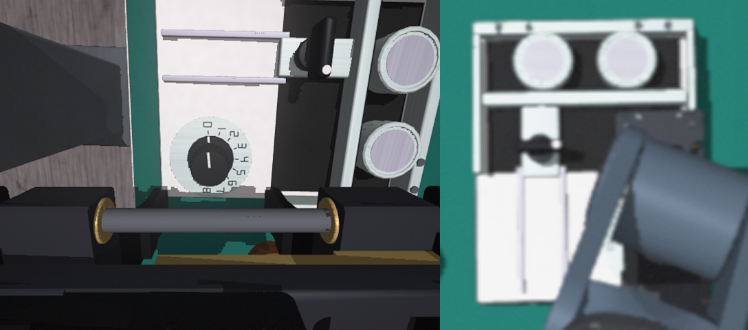

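The wings lie along y (locked), the bar is home on both tins, and the dial is still at 0. Now the sleeve to 6: 144° clockwise.

Emit:
send_rows(deltas="2 -5.5 0 0 0 0 0.75;0 0 40 0 0 0 0.75;0 0 40 0 0 0 0.75;0 0 22 0 0 0 0.75;0 0 7 0 0 0 0.75;0 0 0 0 0 0 0.75;0 0 0 0 0 0 0.75", newtons=25)

```text
time: 36.78
position: [0.4517, -0.0552, 0.1185]
tool_rot: [0.693, 0.721, 0.0, 0.001]
ft_force: [-0.2, -0.1, 0.6]
grip_width: 0.0649
grip_force: 0.0
```

```bash
python3 -c "
from h import *
go(.4517,-.0543,.117,92)"
```

```text
t 36.775 p [ 0.4517 -0.0552  0.1185] yaw 92.2 z [ 0.002 -0.001 -1.   ] | tool mm [0.9 0.1 1.5] rotz 0.2 q6 -23.3 f [-0.2 -0.1  0.6] w 0.0649
```

Emit:
send_rows(deltas="1 0 1 0 0 0 0.75;0 0 0 0 0 0 0;0 0 0 0 0 0 0;0 0 0 0 0 0 0;0 0 0 0 0 0 0;0 0 0 0 0 0 0;0 0 0 0 0 8 0;0 0 0 0 0 8 0;0 0 0 0 0 8 0;0 0 0 0 0 8 0")

```text
time: 38.02
position: [0.4515, -0.0541, 0.1167]
tool_rot: [0.866, 0.5, 0.0, 0.0]
ft_force: [1.0, 0.9, 1.7]
grip_width: 0.0373
grip_force: 25.0
```

Emit:
send_rows(deltas="0 0 0 0 0 8 0;0 0 0 0 0 8 0;0 0 0 0 0 8 0;0 0 0 0 0 8 0;0 0 0 0 0 8 0;0 0 0 0 0 8 0;0 0 0 0 0 8 0;0 0 0 0 0 8 0;0 0 0 0 0 8 0;0 0 0 0 0 8 0")

```text
time: 39.28
position: [0.4515, -0.0541, 0.1167]
tool_rot: [0.985, -0.174, 0.0, 0.0]
ft_force: [0.9, 1.7, 0.1]
grip_width: 0.0372
grip_force: 25.0
```

Emit:
send_rows(deltas="0 0 0 0 0 8 0;0 0 0 0 0 8 0;0 0 0 0 0 8 0;0 0 0 0 0 8 0;0 0 0 0 0 0 0;0 0 0 0 0 0 0")

```text
time: 40.02
position: [0.4515, -0.0541, 0.1167]
tool_rot: [0.9, -0.436, 0.0, -0.0]
ft_force: [1.5, 0.4, 0.7]
grip_width: 0.0371
grip_force: 25.0
```

Emit:
send_rows(deltas="0 0 0 0 0 0 0.75;0 0 0 0 0 0 0.75;0 0 0 0 0 0 0.75;0 0 -30 0 0 0 0.75;0 0 -40 0 0 0 0.75;0 0 -50 0 0 0 0.75;-40 0 -40 0 0 -10 0.75;-40 0 0 0 0 -10 0.75;0 0 0 0 0 -10 0.75;0 0 0 0 0 0 0.75")

```text
time: 41.28
position: [0.3962, 0.0043, 0.2769]
tool_rot: [0.982, -0.189, 0.0, 0.0]
ft_force: [0.2, -0.6, -0.6]
grip_width: 0.0654
grip_force: 0.0
```

```bash
python3 look.py i; python3 -c "
from h import *
go(.4517,-.0543,.117,92)
b=cv2.imread('pics/itop.png')[160:310,240:380]
cv2.imwrite('pics/ii.png',np.hstack([cv2.resize(cv2.imread('pics/iwrist.png'),(440,330)),cv2.resize(b,(308,330),interpolation=cv2.INTER_CUBIC)]))"
```

```text
wrist clamp_knob 0.63 [135.  49. 206.  99.] 0.10232225569683619 [0.5434 0.0538 0.1003] [0.0123 0.0449 0.0078]
top dial 0.62 [323. 260. 344. 275.] 0.08417204653090266 [ 0.4518 -0.0547  0.0836] [0.0301 0.0364 0.0108]
top clamp_knob 0.73 [274. 220. 296. 231.] 0.1034349882601775 [0.5414 0.0534 0.1023] [0.0108 0.0426 0.0097]
t 41.575 p [0.3969 0.0037 0.2765] yaw -21.9 z [-0.  0. -1.] | tool mm [ 72.6  33.4 159.4] rotz -113.9 q6 96.2 f [0.1 1.2 0. ] w 0.0654
```

View pics/ii.png

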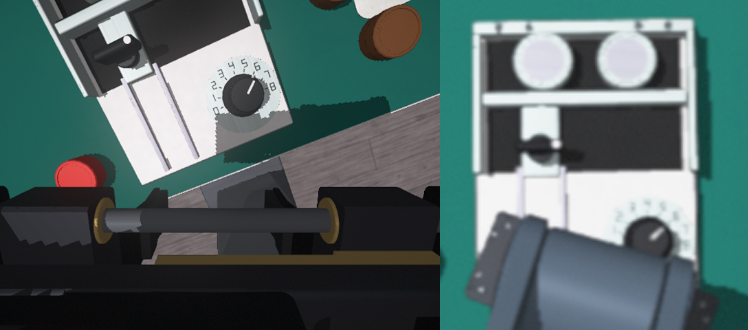

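The pointer at (243,96)→(253,82) aims at the 6 (257,71). The knob is locked, the bar home, and both tins are clamped. Handing in.

```bash
python3 -c "
from rig import robot
print(robot.hand_in())"
```

```text
the job is handed in; nothing more can be done
None
```

The job is done and handed in: both aluminium tins found on the bench are clamped flat on the mat, the bar is home, the knob was locked with the sleeve at 0, and the sleeve now reads 6; the hand-in call returned no verdict.

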